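Butt the rolling bar against the bench stop

ROBOT

A 6-joint arm with a two-finger parallel gripper is mounted at the origin on the work surface. World frame = base frame: x ahead of the robot, y to its left, z up, the work surface at z = 0. Lengths are in m, angles in rad, forces in N, time in s.
With the tool pointing down it reaches from about 0.375 to 0.9 m from the base axis. Payload 3.1 kg.
Tool frame: the origin (TCP) lies on the centre line of the jaws, within the pads' length; the fingertips stand robot.tip_reach ahead of it and the grasp point (between the pads) is the TCP (robot.tip_reach is the distance from the TCP to the fingertips, in m); z points along the fingers, y is the direction in which the jaws open and shut (so a half turn about z gives the same grasp; the last joint's range is limited). The gripper opens to 87 mm and grips with 3 to 60 N. Pads are 19 mm wide; open, the fingers measure 117 mm over their backs; the gripper's body (75 mm by 190 mm) begins 51 mm behind the grasp point.
Start: joints at [1.028, 0.527, 1.433, -0, 1.181, -0.178], TCP at [0.222, 0.584, 0.242] pointing down, gripper open.
Joint ranges: [-3.08, 3.08], [-0.75, 2.2], [0.22, 2.44], [-1.43, 4.57], [0, 2.65], [-2.85, 2.85]. Speed limits (rad/s): [2.79, 2.79, 3.14, 3.14, 3.14, 3.14].

INTERFACE

Orientations are given as a unit quaternion [x, y, z, w].
In Python, from rig import telemetry, viewer, robot gives the robot as it stands. The module is installed in compiled form; this text tells all that it offers.
- The arm moves only by the tool step_arm, never from a script. Its argument "targets" is a list of rows, each an object of numbers: "dx", "dy", "dz": the shift along the tool's x, y, z in m; "rx", "ry", "rz": the turn, a rotation vector about the tool's x, y, z in degrees. In form: [{"dx": .., "dy": .., "dz": .., "rx": .., "ry": .., "rz": ..}, ...]. A call has exactly 5 rows; each row is the pose to reach, as a shift and turn from the pose measured when the call began, along the tool's axes at that moment; what a row does not reach only later rows make up. A row lasts 1/8 s, in which the tool goes at most 62.5 mm and 10.7 degrees, less where a joint would pass 70% of its speed; a pose out of reach is approached as far as the arm can. A call with a gripper value outside its range is refused whole. "gripper" is the opening, from 0 (shut) to 1 (fully open), set as the call begins (left out, the last holds). The fingers move at their own pace and stop on an object; "force" is the grip in N (left out, the last holds). Time passes only in rows, so rows that repeat a pose let the fingers close, or fill a call up. It gives the time, the measured TCP pose, the force and the opening at its end, in the units of the state.
- telemetry.get_obs(): the state, without advancing time (a new reading comes with each control period).
- viewer.camera(name): name is "side" or "top" or "wrist"; returns a dict with "img" (480x640x3 uint8, blue, green, red), "depth" (480x640 float32, m along the optical axis (not along the pixel's ray), 0 where there is no reading), "K" (3x3 intrinsics, pixels), "R" (3x3) and "t" (3): a world point X has camera coordinates R X + t. Camera axes: x right, y down, z forward; pixel columns grow to the right and rows downward; lengths in m; the calibration is good to about 2 mm. The wrist camera is an equidistant fisheye: a pixel r from the principal point sees the ray r / f radians off the axis. A picture is of the moment at which its call begins.
- robot.hand_in(): hands the job in, once; it reports no verdict.
The state is a dict: "time": time; "q": joint angles; "joint_velocities": joint speeds; "joint_torque": joint torques, N m; "position": TCP position; "tool_rot": TCP orientation; "ft_force": force on the tool from outside, world axes, zero at the start; "moment": the same for the moment, N m; "grip_width": finger opening in m.
Only numpy, scipy, OpenCV 4.12 (cv2) and the standard library are available. Lean on these libraries where they do the work, as an engineer would, in place of code of your own. Each camera call takes 0.05 s, during which the arm holds its last target.

TASK

At the glassblower's bench, push the long graphite rolling bar across the bench, at one end and the other as needed, until its long side lies flush and parallel against the near face of the steel angle-iron rail, without sticking out past either end of the rail. Slide it flat on the bench, do not lift it, and leave the short graphite bar and the graphite paddle where they lie.

Things in the scene. Friction and masses are not known exactly. Their poses are not given: they have to be found in the camera images.
- long_bar: The long graphite rolling bar, a plain dark grey rectangular bar lying loose and flat on the bench on the robot's side of the rail: 240 mm long (its y axis), 40 mm wide (its x axis), 22 mm high, 0.3 to 0.55 kg, slides with ordinary friction. Origin at the centre of its underside, z up.
- rail: Steel angle iron screwed to the bench, it does not move: 340 mm long (its y axis). Its upright leg is 30 mm high and 4 mm thick; its flat leg lies on the bench, 4 mm thick, reaching 30 mm away from the robot (+x of the rail). Origin at bench height, half-way along the near face of the upright leg, the face that the bar is pushed against; this face looks along the rail's -x axis, towards the robot. The bar is flush when its origin is 20 mm from this face.
- short_bar: A bystander: a short bar of the same graphite, loose, 110 mm long (its y axis), 40 mm wide, 22 mm high, lying beyond one end of the long bar and of the rail. Origin at the centre of its underside. Not to be moved.
- paddle: A bystander: a graphite paddle, loose, lying beyond the other end with its handle towards the robot: a flat pad 60 x 80 mm, 12 mm thick, with a thin steel neck and a round wooden handle 15 mm thick, 225 mm long over all. Origin under the middle of the pad's edge where the neck enters; the pad extends 80 mm along its +y axis, the handle 145 mm along -y. Not to be moved.
Things that resemble listed ones, but are neither listed nor needed, are in the scene too. What is shaped like the long_bar but pink is not meant.

How it is judged:
By the outcome, as a careful person would: the job done as asked, in the order asked, and still so for the second after the job is handed in, with the robot touching nothing.
It also fails if it takes over 51 s, if anything falls off the work surface, if the arm or the gripper's body presses on something with over 40 N, if the wrist force passes 120 N, or if a joint passes its speed limit or range.

## Working session

There is one attempt and no reset: what is moved stays moved. The work goes in short steps, Python scripts to look and compute and a tool call to move; the robot and the scene stay as the last step left them, time stands still between calls to the robot, and variables do not carry over. Pictures are saved under pics/ and viewed, and the job is handed in when it is done.

Besides the shell and the picture viewer there is one more tool, called after "Request:" in YAML: its name, and indented under it one key for each argument. step_arm: Moves the arm, as the interface text tells. Its arguments: {"type":"object","properties":{"targets":{"type":"array"},"gripper":{"type":"number"},"force":{"type":"number"}},"required":["targets"]}

```bash
mkdir -p pics
python3 - <<'E'
from rig import telemetry, viewer, robot
import cv2,numpy as np
print(telemetry.get_obs(), robot.tip_reach)
for n in ["top","side"]:
    c=viewer.camera(n); cv2.imwrite(f"pics/{n}0.png",c["img"]); np.savez(f"{n}0.npz",**c)
    print(n,c["K"],c["R"],c["t"])
E
```

```text
{'time': 0.0, 'q': array([ 1.02847159e+00,  5.28444547e-01,  1.43394333e+00,  1.64816369e-05,
        1.18139808e+00, -1.78480868e-01]), 'joint_velocities': array([ 0.00026228,  0.00045949,  0.00050426,  0.00169622, -0.00207599,
        0.00073072]), 'joint_torque': array([ 6.38904676e-04, -4.40025795e+01, -1.76600486e+01,  6.33775955e-02,
        5.82684169e-02, -1.67870544e-04]), 'position': array([0.22200081, 0.58347971, 0.24057184]), 'tool_rot': array([ 1.80923098e-01,  9.83496634e-01, -1.02351143e-03, -3.93867018e-04]), 'ft_force': array([-0.14868595,  0.39451574,  0.65368976]), 'moment': array([-0.04425008, -0.00639209,  0.00227959]), 'grip_width': 0.08682495311386326} 0.019
top [[446.61646702   0.         318.82578308]
 [  0.         446.61646702 236.86508726]
 [  0.           0.           1.        ]] [[ 0.01380617 -0.99987043  0.00827678]
 [-0.98423551 -0.01504901 -0.17622142]
 [ 0.17632315 -0.00571335 -0.98431575]] [0.01678181 0.49884649 0.87178386]
side [[543.18536522   0.         323.09918933]
 [  0.         543.18536522 242.92389306]
 [  0.           0.           1.        ]] [[ 0.62724407 -0.77863943 -0.01689734]
 [-0.54767421 -0.42555357 -0.72038679]
 [ 0.55373083  0.46111258 -0.69336668]] [-0.30675141  0.31849493  0.68241211]
```

View pics/top0.png

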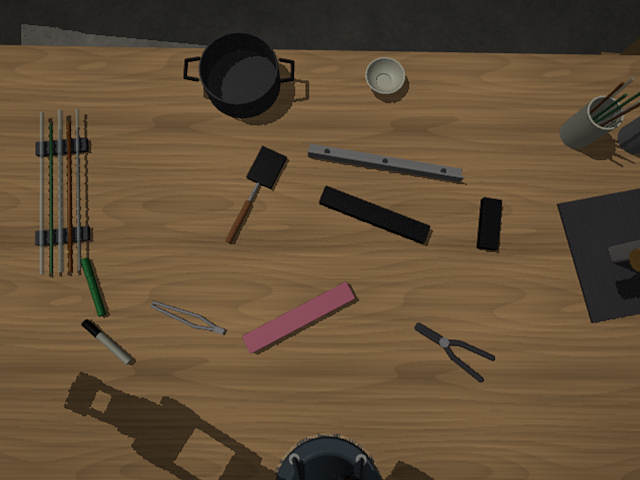

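View pics/side0.png

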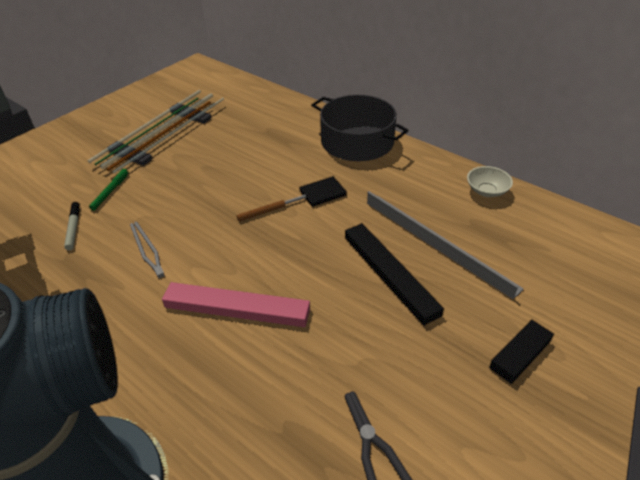

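The top view shows three bar shapes. The dark long one at (375,215) fits long_bar. The pink one at (300,317) is excluded by its colour, and the dark short one at (490,224) is short_bar. The rail runs (308,150)–(463,178) and the paddle is at (265,168). I'll confirm in an enlarged crop.

Run:
```python
import cv2,numpy as np
i=np.load("top0.npz")["img"][135:265,300:510]
i=cv2.convertScaleAbs(i,alpha=2.2)
i=cv2.resize(i,None,fx=3.8,fy=3.8,interpolation=cv2.INTER_CUBIC); cv2.imwrite("pics/crop0.png",i); print(i.shape)
```

```text
(494, 798, 3)
```

View pics/crop0.png

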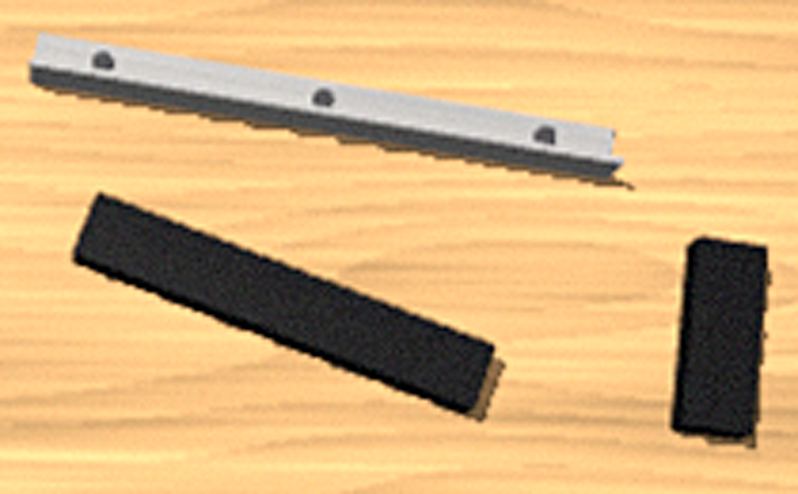

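The crop confirms it: a dark long bar, plain, on the robot's side of the rail. Rail near-face top edge runs from crop (32,65) to (622,162). I'll measure with depth.

```bash
cat > h.py <<'E'
import cv2,numpy as np
def world(c):
    K,R,t,d=c["K"],c["R"],c["t"],c["depth"]
    v,u=np.mgrid[0:480,0:640]
    P=np.stack([(u-K[0,2])/K[0,0]*d,(v-K[1,2])/K[1,1]*d,d],-1)
    return (P-t)@R   # R^T(P-t)
def pix(c,u,v,z):
    K,R,t=c["K"],c["R"],c["t"]
    r=R.T@np.array([(u-K[0,2])/K[0,0],(v-K[1,2])/K[1,1],1]); o=-R.T@t
    return o+r*(z-o[2])/r[2]
def bars(c,z0=.022):
    W=world(c); g=cv2.cvtColor(c["img"],cv2.COLOR_BGR2GRAY)
    m=((W[...,2]>.015)&(W[...,2]<.028)&(c["depth"]>0)&(g<60)).astype(np.uint8)
    m=cv2.morphologyEx(m,cv2.MORPH_OPEN,np.ones((3,3)))
    n,l,s,_=cv2.connectedComponentsWithStats(m)
    for k in range(1,n):
        if s[k,4]<400: continue
        v,u=np.where(l==k)
        X=np.array([pix(c,a,b,z0)[:2] for a,b in zip(u,v)],np.float32)
        (cx,cy),(w,h),a=cv2.minAreaRect(X)
        b=cv2.boxPoints(((cx,cy),(w,h),a))
        e=max([b[1]-b[0],b[2]-b[1]],key=np.linalg.norm)
        if e[1]<0:e=-e
        print("px",u.mean().round(),v.mean().round(),"c",round(cx,4),round(cy,4),"size",round(w,4),round(h,4),"yaw of y-axis deg",np.degrees(np.arctan2(-e[0],e[1])).round(2))
E
python3 - <<'E'
from h import *
c=dict(np.load("top0.npz")); bars(c)
f=lambda x,y,z:pix(c,x/3.8+300-.4,y/3.8+135-.4,z)
A=f(32,65,.03);B=f(622,162,.03);print("rail",A,B,np.linalg.norm(A-B),(A+B)/2, np.degrees(np.arctan2(-(A-B)[0],(A-B)[1])))
for p in [(98,194),(495,345),(470,408),(75,258)]: print(f(*p,.022))
W=world(c)
m=(W[...,2]>.026)&(W[...,2]<.034)&(W[...,0]<.75)&(W[...,0]>.5)&(abs(W[...,1])<.25); m[:,480:]=0;m[:, :300]=0
v,u=np.where(m);P=W[m]
# near-most points per column
for uu in range(306,470,12):
    k=u==uu
    if k.any(): print(uu,v[k].min(),v[k].max(),pix(c,uu,v[k].max()+.5,.03).round(4))
s=dict(np.load("side0.npz"));print("side");bars(s)
E
```

```text
px 374.0 214.0 c 0.5544 -0.0922 size 0.2384 0.0419 yaw of y-axis deg -20.79
px 490.0 223.0 c 0.5384 -0.3377 size 0.0419 0.1105 yaw of y-axis deg 82.26
rail [0.68729735 0.04982658 0.03      ] [ 0.63548085 -0.28342728  0.03      ] 0.3372581915089682 [ 0.6613891  -0.11680035  0.03      ] -8.837955420162073
[0.61438075 0.0113626  0.022     ]
[ 0.53078682 -0.21066102  0.022     ]
[ 0.4949944  -0.19573791  0.022     ]
[0.57694795 0.02384338 0.022     ]
318 152 154 [0.6813 0.0282 0.03  ]
330 154 156 [0.6772 0.0023 0.03  ]
342 156 209 [ 0.5604 -0.0241  0.03  ]
354 158 159 [ 0.6713 -0.0494  0.03  ]
366 160 212 [ 0.5547 -0.0747  0.03  ]
378 162 164 [ 0.6609 -0.101   0.03  ]
390 164 211 [ 0.5577 -0.1253  0.03  ]
402 166 167 [ 0.6551 -0.1525  0.03  ]
414 168 170 [ 0.6488 -0.1781  0.03  ]
426 170 229 [ 0.5202 -0.2002  0.03  ]
438 173 173 [ 0.6429 -0.2295  0.03  ]
side
px 451.0 249.0 c 0.6571 -0.1356 size 0.3037 0.0121 yaw of y-axis deg -9.1
px 395.0 272.0 c 0.5516 -0.0973 size 0.2418 0.0428 yaw of y-axis deg -20.56
px 522.0 349.0 c 0.535 -0.3435 size 0.0402 0.1129 yaw of y-axis deg 81.7
```

Rail origin is about (0.661,-0.117) at yaw -8.9°. The bar is at (0.553,-0.094) with yaw -20.7°. In the rail frame the bar centre is at x=-0.110, y=+0.006. My plan is to open the jaws parallel to the rail, use both fingers as a 117 mm wide pusher, and push along the rail normal.

Request:
step_arm:
  targets:
    - {"dx": -0.04, "dy": -0.0445, "dz": 0.007}
    - {"dx": -0.08, "dy": -0.089, "dz": 0.014}
    - {"dx": -0.12, "dy": -0.1335, "dz": 0.021}
    - {"dx": -0.16, "dy": -0.178, "dz": 0.028}
    - {"dx": -0.2, "dy": -0.2225, "dz": 0.035}
  gripper: 1

```text
invalid input
```

Request:
step_arm:
  targets:
    - {"dx": -0.04, "dy": -0.0445, "dz": 0.007}
    - {"dx": -0.08, "dy": -0.089, "dz": 0.014}
    - {"dx": -0.12, "dy": -0.1335, "dz": 0.021}
    - {"dx": -0.16, "dy": -0.178, "dz": 0.028}
    - {"dx": -0.2, "dy": -0.2225, "dz": 0.035}

```text
invalid input
```

Probably every key is required.

Request:
step_arm:
  targets:
    - {"dx": -0.04, "dy": -0.0445, "dz": 0.007, "rx": 0, "ry": 0, "rz": 0}
    - {"dx": -0.08, "dy": -0.089, "dz": 0.014, "rx": 0, "ry": 0, "rz": 0}
    - {"dx": -0.12, "dy": -0.1335, "dz": 0.021, "rx": 0, "ry": 0, "rz": 0}
    - {"dx": -0.16, "dy": -0.178, "dz": 0.028, "rx": 0, "ry": 0, "rz": 0}
    - {"dx": -0.2, "dy": -0.2225, "dz": 0.035, "rx": 0, "ry": 0, "rz": 0}
  gripper: 1

```text
time: 0.72
position: [0.3301, 0.3027, 0.2058]
tool_rot: [0.181, 0.984, -0.001, -0.0]
ft_force: [0.2, -0.0, 0.3]
grip_width: 0.0872
```

Request:
step_arm:
  targets:
    - {"dx": -0.04, "dy": -0.0445, "dz": 0.007, "rx": 0, "ry": 0, "rz": 0}
    - {"dx": -0.08, "dy": -0.089, "dz": 0.014, "rx": 0, "ry": 0, "rz": 0}
    - {"dx": -0.12, "dy": -0.1335, "dz": 0.021, "rx": 0, "ry": 0, "rz": 0}
    - {"dx": -0.16, "dy": -0.178, "dz": 0.028, "rx": 0, "ry": 0, "rz": 0}
    - {"dx": -0.2, "dy": -0.2225, "dz": 0.035, "rx": 0, "ry": 0, "rz": 0}

```text
time: 1.35
position: [0.4385, 0.0217, 0.1709]
tool_rot: [0.181, 0.984, -0.001, -0.0]
ft_force: [0.6, 1.0, -0.0]
grip_width: 0.087
```

Request:
step_arm:
  targets:
    - {"dx": -0.026, "dy": -0.03, "dz": 0.02, "rx": 0, "ry": 0, "rz": -4}
    - {"dx": -0.051, "dy": -0.06, "dz": 0.04, "rx": 0, "ry": 0, "rz": -8}
    - {"dx": -0.077, "dy": -0.09, "dz": 0.06, "rx": 0, "ry": 0, "rz": -12}
    - {"dx": -0.077, "dy": -0.09, "dz": 0.07, "rx": 0, "ry": 0, "rz": -12}
    - {"dx": -0.077, "dy": -0.09, "dz": 0.07, "rx": 0, "ry": 0, "rz": -12}

```text
time: 1.98
position: [0.477, -0.0893, 0.1001]
tool_rot: [0.077, 0.997, -0.0, -0.002]
ft_force: [0.4, 0.1, -0.4]
grip_width: 0.0865
```

Run:
```python
from rig import telemetry, viewer
from h import *
from scipy.spatial.transform import Rotation as R
o=telemetry.get_obs();M=R.from_quat(o["tool_rot"]).as_matrix();print(o["position"],M.round(3))
c=viewer.camera("side");cv2.imwrite("pics/side1.png",cv2.convertScaleAbs(c["img"],alpha=1.8))
```

```text
[ 0.47700817 -0.0892665   0.10013388] [[-0.988  0.155 -0.004]
 [ 0.155  0.988  0.   ]
 [ 0.004 -0.    -1.   ]]
```

View pics/side1.png

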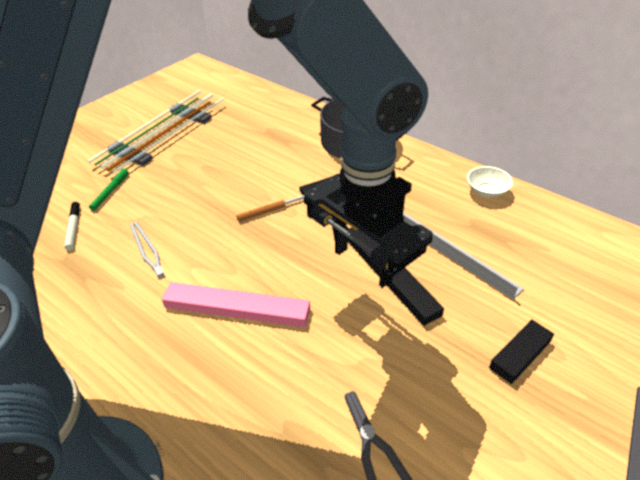

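The side view shows the fingers at (340,240) and (385,275), in front of the bar and parallel to the rail, with nothing below. Descending.

Request:
step_arm:
  targets:
    - {"dx": 0, "dy": 0, "dz": 0.025, "rx": 0, "ry": 0, "rz": 0}
    - {"dx": 0, "dy": 0, "dz": 0.05, "rx": 0, "ry": 0, "rz": 0}
    - {"dx": 0, "dy": 0, "dz": 0.067, "rx": 0, "ry": 0, "rz": 0}
    - {"dx": 0, "dy": 0, "dz": 0.073, "rx": 0, "ry": 0, "rz": 0}
    - {"dx": 0, "dy": 0, "dz": 0.073, "rx": 0, "ry": 0, "rz": 0}

```text
time: 2.65
position: [0.477, -0.0882, 0.0281]
tool_rot: [0.076, 0.997, -0.0, -0.001]
ft_force: [-0.6, 0.5, 0.4]
grip_width: 0.0868
```

Request:
step_arm:
  targets:
    - {"dx": -0.01, "dy": 0, "dz": 0, "rx": 0, "ry": 0, "rz": 0}
    - {"dx": -0.02, "dy": 0, "dz": 0, "rx": 0, "ry": 0, "rz": 0}
    - {"dx": -0.03, "dy": 0, "dz": 0, "rx": 0, "ry": 0, "rz": 0}
    - {"dx": -0.04, "dy": 0, "dz": 0, "rx": 0, "ry": 0, "rz": 0}
    - {"dx": -0.05, "dy": 0, "dz": 0, "rx": 0, "ry": 0, "rz": 0}

```text
time: 3.28
position: [0.526, -0.0957, 0.0278]
tool_rot: [0.077, 0.997, 0.0, -0.003]
ft_force: [-3.0, 0.4, 1.7]
grip_width: 0.087
```

Run:
```python
from rig import telemetry, viewer
from h import *
for n in("side","top"):
    c=viewer.camera(n);cv2.imwrite(f"pics/{n}2.png",cv2.convertScaleAbs(c["img"],alpha=1.8))
    print(n);bars(c)
```

```text
side
px 430.0 297.0 c 0.5361 -0.1839 size 0.0597 0.0421 yaw of y-axis deg -16.11
px 522.0 349.0 c 0.5347 -0.3432 size 0.0406 0.1125 yaw of y-axis deg 82.26
top
```

View pics/side2.png

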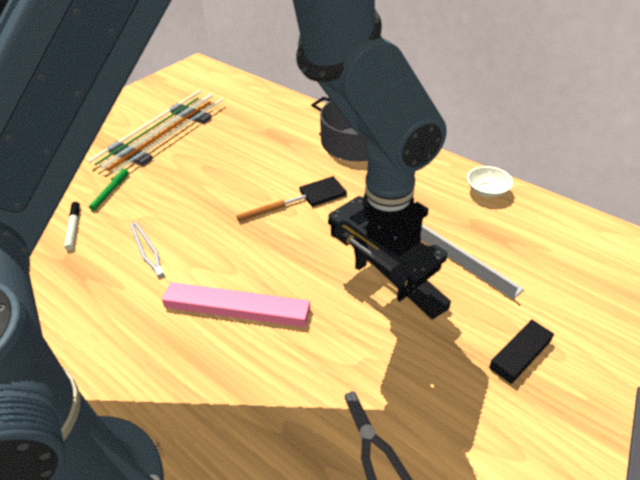

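The bar is turning as planned: its right end at (430,300) has moved forward. I'll keep pushing along the rail normal.

Request:
step_arm:
  targets:
    - {"dx": -0.008, "dy": 0, "dz": 0, "rx": 0, "ry": 0, "rz": 0}
    - {"dx": -0.016, "dy": 0, "dz": 0, "rx": 0, "ry": 0, "rz": 0}
    - {"dx": -0.024, "dy": 0, "dz": 0, "rx": 0, "ry": 0, "rz": 0}
    - {"dx": -0.032, "dy": 0, "dz": 0, "rx": 0, "ry": 0, "rz": 0}
    - {"dx": -0.04, "dy": 0, "dz": 0, "rx": 0, "ry": 0, "rz": 0}

```text
time: 4.0
position: [0.5682, -0.1025, 0.0278]
tool_rot: [0.076, 0.997, -0.001, -0.0]
ft_force: [-1.5, 0.8, 0.0]
grip_width: 0.087
```

Request:
step_arm:
  targets:
    - {"dx": -0.008, "dy": 0, "dz": 0, "rx": 0, "ry": 0, "rz": 0}
    - {"dx": -0.016, "dy": 0, "dz": 0, "rx": 0, "ry": 0, "rz": 0}
    - {"dx": -0.024, "dy": 0, "dz": 0, "rx": 0, "ry": 0, "rz": 0}
    - {"dx": -0.03, "dy": 0, "dz": 0, "rx": 0, "ry": 0, "rz": 0}
    - {"dx": -0.034, "dy": 0, "dz": 0, "rx": 0, "ry": 0, "rz": 0}

```text
time: 4.62
position: [0.6021, -0.1077, 0.0278]
tool_rot: [0.076, 0.997, -0.001, -0.0]
ft_force: [-3.7, -0.2, 2.1]
grip_width: 0.087
```

Run:
```python
from rig import telemetry, viewer
from h import *
for n in("side","top"):
    c=viewer.camera(n);i=cv2.convertScaleAbs(c["img"],alpha=2)
    cv2.imwrite(f"pics/{n}3.png",cv2.resize(i[150:400,300:600],None,fx=2.3,fy=2.3) if n=="side" else i)
    print(n);bars(c)
```

```text
side
px 459.0 272.0 c 0.6093 -0.1891 size 0.0683 0.0645 yaw of y-axis deg -8.5
px 522.0 349.0 c 0.5348 -0.3426 size 0.0412 0.1128 yaw of y-axis deg 82.61
top
```

View pics/side3.png

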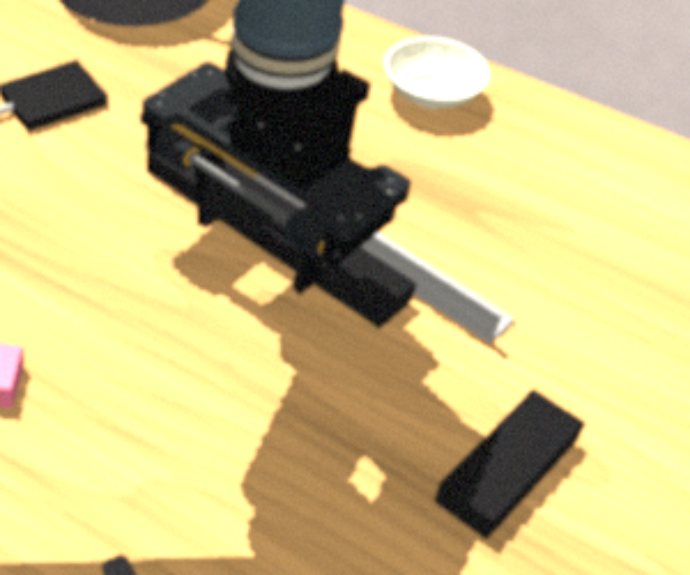

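View pics/top3.png

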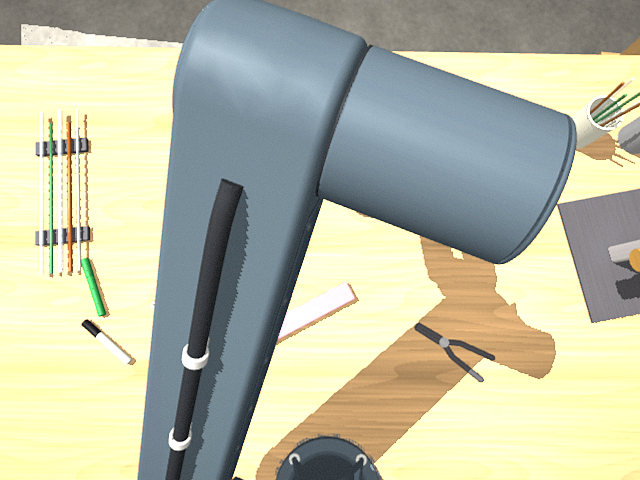

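The side crop shows the bar parallel to the rail, with its right end at crop (400,290) about 10 mm short of the face. The top view is blocked by the arm. I'll creep forward while watching the force.

Request:
step_arm:
  targets:
    - {"dx": -0.002, "dy": 0, "dz": 0, "rx": 0, "ry": 0, "rz": 0}
    - {"dx": -0.004, "dy": 0, "dz": 0, "rx": 0, "ry": 0, "rz": 0}
    - {"dx": -0.006, "dy": 0, "dz": 0, "rx": 0, "ry": 0, "rz": 0}
    - {"dx": -0.007, "dy": 0, "dz": 0, "rx": 0, "ry": 0, "rz": 0}
    - {"dx": -0.008, "dy": 0, "dz": 0, "rx": 0, "ry": 0, "rz": 0}

```text
time: 5.35
position: [0.6099, -0.109, 0.0279]
tool_rot: [0.076, 0.997, -0.001, -0.0]
ft_force: [-4.8, 0.3, 3.2]
grip_width: 0.0869
```

Request:
step_arm:
  targets:
    - {"dx": -0.001, "dy": 0, "dz": 0, "rx": 0, "ry": 0, "rz": 0}
    - {"dx": -0.0015, "dy": 0, "dz": 0, "rx": 0, "ry": 0, "rz": 0}
    - {"dx": -0.002, "dy": 0, "dz": 0, "rx": 0, "ry": 0, "rz": 0}
    - {"dx": -0.0025, "dy": 0, "dz": 0, "rx": 0, "ry": 0, "rz": 0}
    - {"dx": -0.003, "dy": 0, "dz": 0, "rx": 0, "ry": 0, "rz": 0}

```text
time: 5.98
position: [0.6103, -0.1089, 0.0278]
tool_rot: [0.077, 0.997, -0.0, -0.003]
ft_force: [-9.1, -0.4, 6.1]
grip_width: 0.0866
```

Request:
step_arm:
  targets:
    - {"dx": -0.003, "dy": 0, "dz": 0, "rx": 0, "ry": 0, "rz": 0}
    - {"dx": -0.004, "dy": 0, "dz": 0, "rx": 0, "ry": 0, "rz": 0}
    - {"dx": -0.005, "dy": 0, "dz": 0, "rx": 0, "ry": 0, "rz": 0}
    - {"dx": -0.006, "dy": 0, "dz": 0, "rx": 0, "ry": 0, "rz": 0}
    - {"dx": -0.006, "dy": 0, "dz": 0, "rx": 0, "ry": 0, "rz": 0}

```text
time: 6.6
position: [0.6108, -0.1088, 0.0279]
tool_rot: [0.078, 0.997, 0.001, -0.009]
ft_force: [-13.5, 1.1, 10.5]
grip_width: 0.0872
```

Run:
```python
from rig import telemetry, viewer
from h import *
print(telemetry.get_obs()["moment"])
for n in("side","wrist"):
    c=viewer.camera(n);i=cv2.convertScaleAbs(c["img"],alpha=2.5)
    cv2.imwrite(f"pics/{n}4.png",cv2.resize(i[150:330,350:560],None,fx=3.2,fy=3.2) if n=="side" else i)
```

```text
[-0.47025602  2.25485272 -0.58254162]
```

View pics/side4.png

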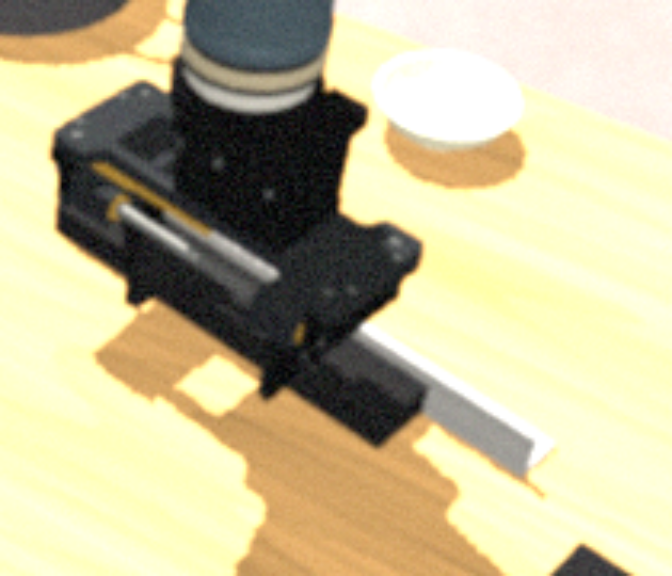

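View pics/wrist4.png

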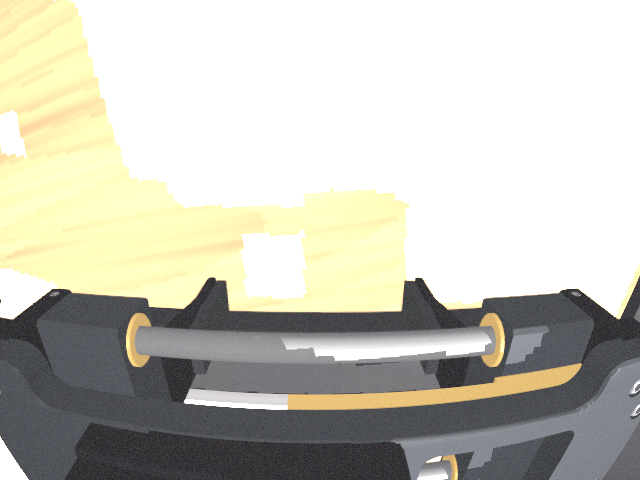

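The side crop shows the bar's right end at (425,395) touching the rail face, and the arm stalled at 13 N. I'll back off, raise and swing clear to check.

Request:
step_arm:
  targets:
    - {"dx": 0.004, "dy": 0, "dz": 0, "rx": 0, "ry": 0, "rz": 0}
    - {"dx": 0.012, "dy": 0, "dz": 0, "rx": 0, "ry": 0, "rz": 0}
    - {"dx": 0.025, "dy": 0, "dz": 0, "rx": 0, "ry": 0, "rz": 0}
    - {"dx": 0.04, "dy": 0, "dz": -0.005, "rx": 0, "ry": 0, "rz": 0}
    - {"dx": 0.05, "dy": 0, "dz": -0.03, "rx": 0, "ry": 0, "rz": 0}

```text
time: 7.32
position: [0.5598, -0.1004, 0.0577]
tool_rot: [0.078, 0.997, 0.002, -0.011]
ft_force: [1.3, -0.4, -0.4]
grip_width: 0.0869
```

Request:
step_arm:
  targets:
    - {"dx": 0.01, "dy": 0.0, "dz": -0.05, "rx": 0, "ry": 0, "rz": 0}
    - {"dx": 0.02, "dy": 0.02, "dz": -0.1, "rx": 0, "ry": 0, "rz": 0}
    - {"dx": 0.03, "dy": 0.07, "dz": -0.13, "rx": 0, "ry": 0, "rz": 0}
    - {"dx": 0.03, "dy": 0.13, "dz": -0.14, "rx": 0, "ry": 0, "rz": 0}
    - {"dx": 0.03, "dy": 0.19, "dz": -0.14, "rx": 0, "ry": 0, "rz": 0}

```text
time: 7.95
position: [0.5634, 0.0927, 0.2002]
tool_rot: [0.078, 0.997, 0.002, -0.009]
ft_force: [1.1, -0.1, -0.2]
grip_width: 0.0871
```

Request:
step_arm:
  targets:
    - {"dx": 0.01, "dy": 0.06, "dz": 0, "rx": 0, "ry": 0, "rz": 0}
    - {"dx": 0.02, "dy": 0.12, "dz": 0, "rx": 0, "ry": 0, "rz": 0}
    - {"dx": 0.03, "dy": 0.18, "dz": 0, "rx": 0, "ry": 0, "rz": 0}
    - {"dx": 0.04, "dy": 0.24, "dz": 0, "rx": 0, "ry": 0, "rz": 0}
    - {"dx": 0.05, "dy": 0.3, "dz": 0, "rx": 0, "ry": 0, "rz": 0}

```text
time: 8.57
position: [0.5602, 0.3988, 0.2015]
tool_rot: [0.078, 0.997, 0.002, -0.008]
ft_force: [0.3, -0.5, 1.1]
grip_width: 0.0871
```

Run:
```python
from rig import telemetry, viewer
from h import *
for n in("side","top"):
    c=viewer.camera(n);np.savez(n+"5.npz",**c);i=cv2.convertScaleAbs(c["img"],alpha=2)
    r=i[150:400,300:560] if n=="side" else i[120:270,220:520]
    cv2.imwrite(f"pics/{n}5.png",cv2.resize(r,None,fx=2.4,fy=2.4,interpolation=cv2.INTER_CUBIC))
    print(n);bars(c)
```

```text
side
px 431.0 246.0 c 0.6383 -0.1286 size 0.312 0.0509 yaw of y-axis deg -8.83
px 522.0 349.0 c 0.535 -0.3435 size 0.0402 0.1129 yaw of y-axis deg 81.7
top
px 378.0 174.0 c 0.6435 -0.1009 size 0.2395 0.0442 yaw of y-axis deg -8.91
px 490.0 223.0 c 0.5384 -0.3377 size 0.0419 0.1093 yaw of y-axis deg 82.26
px 288.0 322.0 c 0.326 0.0851 size 0.0399 0.1308 yaw of y-axis deg 28.34
```

View pics/side5.png

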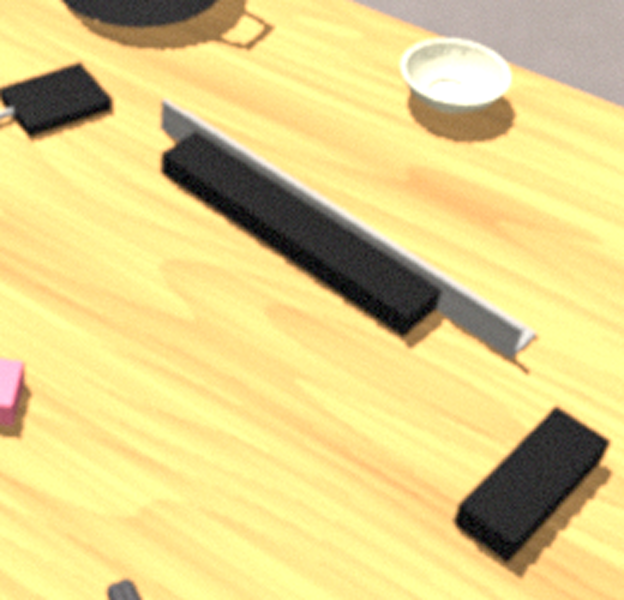

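View pics/top5.png

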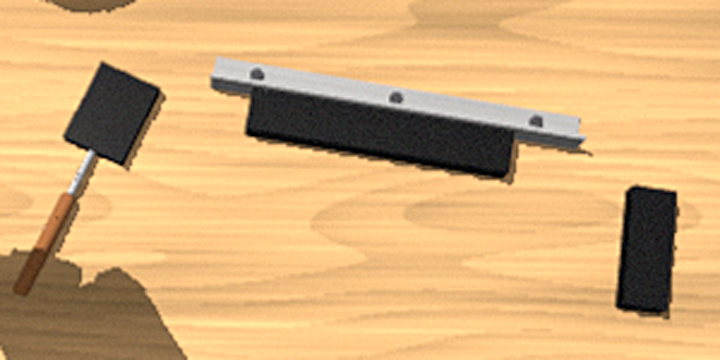

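The bar sits against the rail face, inside both ends, and the short bar and paddle are unmoved. I'll enlarge the seam to check for a residual gap or angle.

Run:
```python
from h import *
c=dict(np.load("side5.npz"));i=cv2.convertScaleAbs(c["img"],alpha=3)
cv2.imwrite("pics/seam5.png",cv2.resize(i[190:300,360:525],None,fx=4.8,fy=4.8,interpolation=cv2.INTER_CUBIC))
# near top edge of bar and rail far/top edges via top image, subpixel
t=dict(np.load("top5.npz"));g=cv2.GaussianBlur(cv2.cvtColor(t["img"],cv2.COLOR_BGR2GRAY),(3,3),0).astype(float)
def edge(us,lo,hi,slope,z,sgn):
    pts=[]
    for u in us:
        v0=lo+slope*(u-us[0]);vs=np.arange(int(v0),int(v0)+hi)
        d=sgn*np.diff(g[vs,u]);k=d.argmax()
        if 0<k<len(d)-1:
            o=(d[k-1]-d[k+1])/(2*(d[k-1]-2*d[k]+d[k+1]))
            pts.append(pix(t,u,vs[k]+.5+o,z)[:2])
    P=np.array(pts);f=np.polyfit(P[:,1],P[:,0],1);r=P[:,0]-np.polyval(f,P[:,1]);k=abs(r)<.0025;f=np.polyfit(P[k,1],P[k,0],1)
    print("yaw",-np.degrees(np.arctan(f[0])),"x at y=-.1",np.polyval(f,-.1),"rms mm",1e3*r[k].std(),k.sum());return f
s=.176
print("bar-top near edge/bench"); edge(range(328,430),170,14,s,.011,1)
print("seam rail bright->dark, z=.03"); edge(range(328,430),150,12,s,.03,-1)
print("rail far edge"); edge(range(315,460),137,12,s,.004,1)
```

```text
bar-top near edge/bench
yaw -9.03313277278414 x at y=-.1 0.6183444394075936 rms mm 0.758255134388764 102
seam rail bright->dark, z=.03
yaw -9.002452490496683 x at y=-.1 0.6629831764457103 rms mm 0.16999038978431058 102
rail far edge
yaw -8.968245884019787 x at y=-.1 0.7013880516857254 rms mm 1.346114063995638 53
```

View pics/seam5.png

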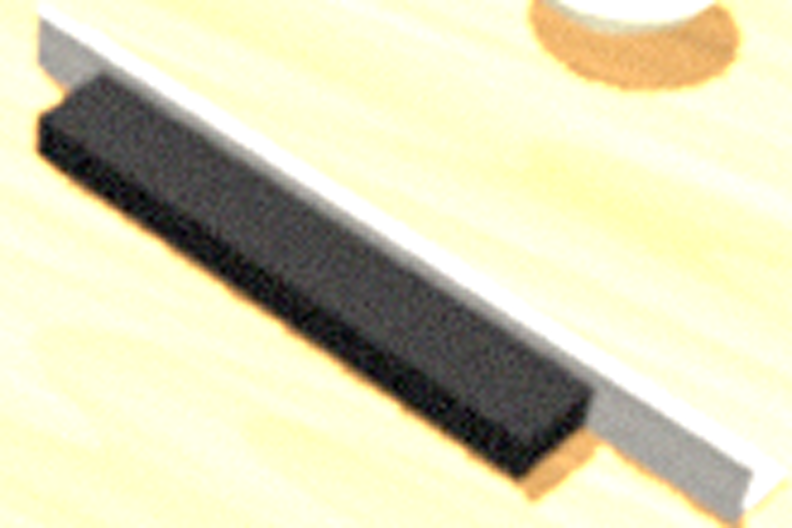

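The seam is closed along its whole length, with no bench visible between bar and rail. The fitted yaws are -9.03° for the bar and -9.00° for the rail. Handing in.

```bash
python3 -c "
from rig import robot
print(robot.hand_in())"
```

```text
the job is handed in; nothing more can be done
None
```

The long bar now lies flush and parallel against the near face of the rail, and the job is handed in at about 9 s of the 51 s allowed. I pushed it flat along the bench with the open jaws set parallel to the rail, so one push turned it and slid it home. I then backed the arm clear.

- **Contact:** the push stalled against the rail at a wrist force of about 17 N, well under the limit. In the enlarged view no bench shows between bar and rail.
- **Alignment:** the fitted edges agree to 0.03° (bar -9.03°, rail -9.00°).
- **Ends:** in the top view the bar is inside both ends of the rail.
- **Bystanders:** the short bar measured the same before and after, and the paddle looked unmoved in the top view, though I did not measure it.
- **Disagreements:** the final rectangle fits came out too large in both cameras. The side view merged the bar with the rail, and the top view made the bar about 4 mm too wide. I therefore relied on the edge fits and the enlarged crop for flushness.

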